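# Restock the reagent lane first in, first out

## Task

Restock the lane of red-capped reagent bottles first in, first out: slide the two old bottles forward along the lane, without lifting them out, until the first stands against the blue front stop and the second against the first. Then stand the new red-capped bottle from the bench in the same lane behind them, set down (not dropped) and close up against the row. Keep the bottles upright and leave the white-capped pots and everything else where they are.

Things in the scene. Friction and masses are not known exactly. Their poses are not given: they have to be found in the camera images.
- bottle_lane: Fixed stock lane with the old bottles, 226x62 mm: grey floor (top at z 6 mm), aluminium side rails 54 mm apart (tops z 22 mm), blue front stop nearest the robot (inner face at x = -105 mm, top z 26 mm), open rear end (floor to x = +112 mm). Origin at bench level under its middle; x points along the lane from stop to rear, y across. It may be the left or the right of two like lanes.
- pot_lane: The other fixed lane, same build, frame and sizes as the bottle lane; it holds two white-capped pots, already drawn forward. Not to be touched.
- old_front: Old red-capped white reagent bottle, upright, 43 mm across, 90 mm tall, 0.11 kg: straight round body up to 76 mm, then a cap 28 mm across. Origin at the centre of its underside, z up along the bottle. Stands in the middle of the bottle lane, the nearer of its two bottles to the front stop.
- old_rear: Old red-capped white reagent bottle, upright, 43 mm across, 90 mm tall, 0.11 kg: straight round body up to 76 mm, then a cap 28 mm across. Origin at the centre of its underside, z up along the bottle. Stands near the rear end of the bottle lane, behind the other old bottle with a gap of up to 45 mm; no room for a bottle behind it.
- new_bottle: New red-capped white reagent bottle, upright, 43 mm across, 90 mm tall, 0.11 kg: straight round body up to 76 mm, then a cap 28 mm across. Origin at the centre of its underside, z up along the bottle. Stands on the bench to the left or the right of the two lanes.
- pot_front: Low white-capped specimen pot, 50 mm across the cap, 55 mm tall; origin at the centre of its underside. Front pot of the pot lane; leave alone.
- pot_rear: Low white-capped specimen pot, 50 mm across the cap, 55 mm tall; origin at the centre of its underside. Rear pot of the pot lane; leave alone.
- pot_spare: Low white-capped specimen pot, 50 mm across the cap, 55 mm tall; origin at the centre of its underside. Stands alone on the bench on the other side of the lanes from the new bottle; leave alone.
- dropper: Amber dropper bottle, 33 mm across, 82 mm tall, at the left of the bench; origin at the centre of its underside. Leave alone.
- tape: Blue roll of tape lying flat, 64 mm across, 20 mm high, at the right of the bench; origin at the centre of its underside. Leave alone.
There are look-alikes about, which are no part of the job. What is shaped like the old_rear but purple is not meant.

How it is judged:
By the outcome, as a careful person would: the job done as asked, in the order asked, and still so for the second after the job is handed in, with the robot touching nothing.
It also fails if it takes over 56 s, if anything falls off the work surface, if the arm or the gripper's body presses on something with over 40 N, if the wrist force passes 120 N, or if a joint passes its speed limit or range.

## Robot

A 6-joint arm with a two-finger parallel gripper is mounted at the origin on a cart in front of the work surface, level with it; the furniture and walls round the work are solid. World frame = base frame: x ahead of the robot, y to its left, z up, the work surface at z = 0. Lengths are in m, angles in rad, forces in N, time in s.
With the tool pointing down it reaches from about 0.35 to 0.975 m from the base axis. Payload 4.9 kg.
Tool frame: the origin (TCP) lies between the finger pads; the fingertips stand 14 mm ahead of it and the grasp point (between the pads) lies 5 mm behind it (manip.tcp_to_tips is the distance from the TCP to the fingertips, in m); z points along the fingers, y is the line along which they close (so a half turn about z gives the same grasp; the last joint's range is limited). The gripper opens to 85 mm and grips with 20 to 120 N. Pads are 22 mm wide; open, the fingers measure 114 mm over their backs; the gripper's body (76 mm by 85 mm) begins 54 mm behind the grasp point. The pads swing forward as they close: fully open they stand 13 mm farther back than shut.
Start: joints at [-1.451, 0.053, 1.613, -0, 1.476, -0.119], TCP at [0.148, -0.607, 0.224] pointing down, gripper open.
Joint ranges: [-3.01, 3.01], [-1.01, 2.22], [0.06, 2.58], [-1.02, 4.17], [0.09, 2.62], [-3.14, 3.14]. Speed limits (rad/s): [2.57, 2.57, 3.14, 3.14, 3.14, 3.14].

## Interface

Orientations are given as a unit quaternion [w, x, y, z].
In Python, from plant import manip gives the robot as it stands.
- The arm moves only by the tool servo_tool, never from a script. Its argument "moves" is a list that holds one entry, the list of rows, each a list of 7 numbers: the shift along the tool's x, y, z in mm, then the turn, a rotation vector about the tool's x, y, z in degrees, then the finger opening in mm, from 0 to 85.4. In form: [[[x, y, z, ax, ay, az, fingers], ...]]. A call has 1 to 12 rows; each row shifts and turns the commanded pose from where the row before left it, along the tool's axes as they then stand; what a row does not reach is not made up. A row lasts 1/8 s, in which the tool goes at most 62.5 mm and 10.7 degrees, less where a joint would pass 70% of its speed; a pose out of reach is approached as far as the arm can. A call with a gripper value outside its range is refused whole. The fingers move at their own pace and stop on an object; the grip force is fixed at half the most. Time passes only in rows, so rows that do not move let the fingers close. It gives the time, the measured TCP pose, the force, the opening and the grip force at its end, in the units of the state.
- manip.state(): the state, without advancing time (a new reading comes with each control period).
- manip.grab_frame(name): name is "scene" or "top" or "wrist"; returns a dict with "image" (420x560x3 uint8, blue, green, red), "mtx" (3x3 intrinsics, pixels), "dist_coeffs" ([k1, k2, p1, p2, k3] as OpenCV has them; the pictures are not rectified), "eye" and "rotation" of the camera in the world. Camera axes: x right, y down, z forward; pixel columns grow to the right and rows downward; lengths in m; the calibration is good to about 2 mm. A picture is of the moment at which its call begins. There is no depth.
- manip.job_done(): hands the job in; it is judged then, once.
The state is a dict: "time": time; "joint_pos": joint angles; "joint_vel": joint speeds; "joint_efforts": joint torques, N m; "tool_pos": TCP position; "tool_rot": TCP orientation; "contact_force": force on the tool from outside, world axes, zero at the start; "ft_torque": the same for the moment, N m; "gripper_width": opening from 0.0 (shut) to 1.0 (fully open); "grasp_force": force on a finger pad.
Only numpy, scipy, OpenCV 4.12 (cv2) and the standard library are available. Lean on these libraries where they do the work, as an engineer would, in place of code of your own. Each camera call takes 0.05 s, during which the arm holds its last target. There are 200 camera calls.

## Working session

There is one attempt and no reset: what is moved stays moved. The work goes in short steps, Python scripts to look and compute and a tool call to move; the robot and the scene stay as the last step left them, time stands still between calls to the robot, and variables do not carry over. Pictures are saved under pics/ and viewed, at most 10 in all, crops included, and the job is handed in when it is done.

Besides the shell and the picture viewer there is one more tool, called after "Emit:" as name(argument=value, ...), one argument or row to a line, values as JSON. servo_tool: Moves the arm, as the interface text tells. Its arguments: {"type":"object","properties":{"moves":{"type":"array"}},"required":["moves"]}

```bash
mkdir -p pics; cat > h.py <<'E'
import numpy as np, cv2
from plant import manip
def ray(f,uv):
    p=cv2.undistortPoints(np.array([[uv]],float),np.array(f["mtx"]),np.array(f["dist_coeffs"]))[0,0]
    return np.array(f["eye"]),np.array(f["rotation"])@np.array([p[0],p[1],1])
def onz(f,uv,z):
    e,d=ray(f,uv); return e+d*(z-e[2])/d[2]
def blobs(f,lo,hi,amin=40):
    hsv=cv2.cvtColor(np.ascontiguousarray(f["image"]),cv2.COLOR_BGR2HSV)
    if lo[0]>hi[0]:
        m=cv2.inRange(hsv,(lo[0],lo[1],lo[2]),(179,hi[1],hi[2]))|cv2.inRange(hsv,(0,lo[1],lo[2]),hi)
    else: m=cv2.inRange(hsv,lo,hi)
    n,_,s,c=cv2.connectedComponentsWithStats(m)
    return [(c[i],s[i]) for i in range(1,n) if s[i][4]>=amin]
RED=((172,120,60),(8,255,255))
E
python3 - <<'E'
from h import *
st=manip.state(); print(st["time"],st["tool_pos"],st["tool_rot"],st["gripper_width"])
ims=[]
for n in("top","scene"):
    f=manip.grab_frame(n); cv2.imwrite(f"pics/{n}0.png",f["image"]); print(n,np.round(f["eye"],3),np.round(f["rotation"],2).tolist())
    for c,s in blobs(f,*RED): print(" red",c.round(1),s,onz(f,c,.096).round(4))
    for c,s in blobs(f,(95,100,50),(130,255,255)): print(" blue",c.round(1),s,onz(f,c,.026).round(4))
E
```

```text
0.0 [ 0.14775549 -0.60663582  0.22226128] [-1.03364171e-03  9.92879257e-01  1.19120579e-01 -1.54134930e-05] 0.9984942358692978
top [0.319 0.011 1.256] [-0.05, 0.71, -0.7, 0.05]Traceback (most recent call last):
  File "<stdin>", line 6, in <module>
  File "h.py", line 7, in onz
    e,d=ray(f,uv); return e+d*(z-e[2])/d[2]
        ~~~^^^^^^
  File "h.py", line 5, in ray
    return np.array(f["eye"]),np.array(f["rotation"])@np.array([p[0],p[1],1])
                              ~~~~~~~~~~~~~~~~~~~~~~~^~~~~~~~~~~~~~~~~~~~~~~~
ValueError: matmul: Input operand 1 has a mismatch in its core dimension 0, with gufunc signature (n?,k),(k,m?)->(n?,m?) (size 3 is different from 4)
```

```bash
sed -i 's/np.array(f\["rotation"\])@np.array(\[p\[0\],p\[1\],1\])/R.from_quat(f["rotation"],scalar_first=True).as_matrix()@np.array([p[0],p[1],1])/; 1a from scipy.spatial.transform import Rotation as R' h.py
python3 - <<'E'
from h import *
for n in("top","scene"):
    f=manip.grab_frame(n); cv2.imwrite(f"pics/{n}1.png",f["image"]); print(n,np.round(f["eye"],3))
    for c,s in blobs(f,*RED): print(" red",c.round(1),s,onz(f,c,.096).round(4))
    for c,s in blobs(f,(95,100,50),(130,255,255)): print(" blue",c.round(1),s,onz(f,c,.026).round(4))
E
```

```text
top [0.319 0.011 1.256]
 red [255.3 185.7] [251 181  10  10  82] [0.5612 0.0746 0.096 ]
 red [255.4 215.6] [251 211  10  10  82] [0.4787 0.073  0.096 ]
 red [176.  216.7] [171 212  11  10  84] [0.4739 0.2879 0.096 ]
 red [272.1 318. ] [246 311  52  17 347] [0.2077 0.0249 0.096 ]
 red [289.  379.6] [ 246  336   86   84 6028] [ 0.051  -0.0201  0.096 ]
 red [498.2 403.2] [ 400  372  160   48 4455] [-0.0131 -0.57    0.096 ]
 red [390.5 417.3] [381 414  17   6  63] [-0.0442 -0.2831  0.096 ]
 blue [405.1 192.3] [397 183  20  19 132] [ 0.5607 -0.3583  0.026 ]
 blue [306.3 247. ] [296 245  22   5  53] [ 0.3995 -0.0694  0.026 ]
 blue [255.3 253.7] [245 253  22   3  49] [0.3793 0.0753 0.026 ]
scene [0.037 1.032 0.926]
 red [428.5   1.9] [411   0  32   6 103] [ 0.4355 -2.0252  0.096 ]
 red [489.   5.] [446   0  75  18 682] [ 0.106  -2.1774  0.096 ]
 red [416.2  19.1] [405  15  25   8 119] [ 0.4342 -1.6656  0.096 ]
 red [403.8  92.9] [ 376   30   57  126 3465] [ 0.2947 -0.7545  0.096 ]
 red [252.2 126.1] [232 115  34  32  51] [ 0.6905 -0.2665  0.096 ]
 red [275.9 148. ] [266 135  21  23 114] [ 0.5641 -0.1789  0.096 ]
 red [383.3 177.3] [ 361  150   48   51 1532] [ 0.2221 -0.176   0.096 ]
 red [247.  158.5] [236 152  23  13 120] [ 0.6172 -0.086   0.096 ]
 red [454.4 195.1] [ 410  157   92   74 3499] [ 0.0193 -0.1837  0.096 ]
 red [503.3 195.2] [498 175  10  42  90] [-0.1093 -0.2476  0.096 ]
 red [237.6 193.8] [233 190  10   9  72] [0.5607 0.0807 0.096 ]
 red [265.  201.5] [261 197   9  10  77] [0.4792 0.0778 0.096 ]
 red [446.8 265.1] [ 403  231   80   62 3091] [-0.0079  0.105   0.096 ]
 red [227.1 254.9] [222 250  11  11 101] [0.4719 0.3011 0.096 ]
```

View pics/top0.png

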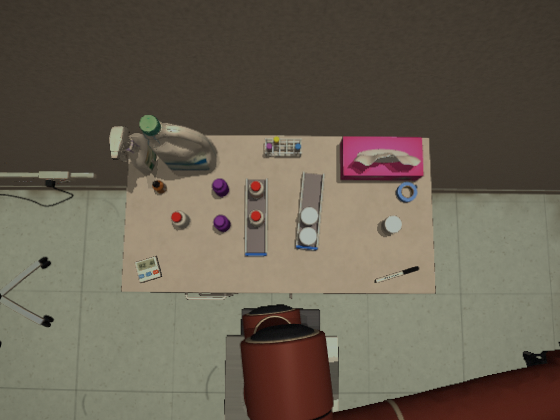

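View pics/scene1.png

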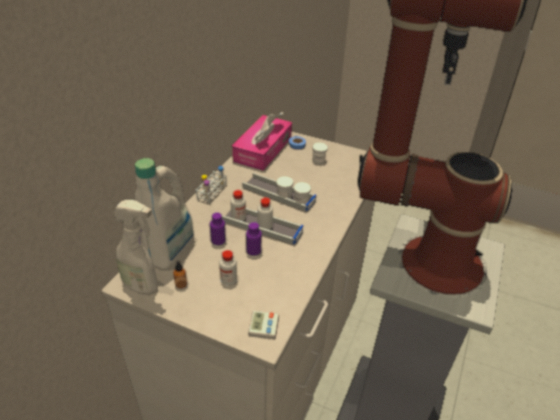

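Top view: the bottle lane (256,217) holds old caps at (256,187) and (256,217). The new bottle is at (177,218), purple look-alikes at (220,187) and (221,223), and the pot lane on the right at (309,220). The scene view agrees. I'll move above the lane for a wrist look.

Emit:
servo_tool(
  moves=[
    [[0,0,-20,0,0,7,85],[0,0,-20,0,0,6.7,85],[25,-49,0,0,0,0,85],[25,-49,0,0,0,0,85],[25,-49,0,0,0,0,85],[25,-49,0,0,0,0,85],[25,-49,0,0,0,0,85],[25,-49,0,0,0,0,85],[25,-49,0,0,0,0,85],[25,-49,0,0,0,0,85],[25,-49,0,0,0,0,85],[25,-49,0,0,0,0,85]],
  ],
)

```text
time: 1.65
tool_pos: [0.3983, -0.1156, 0.2634]
tool_rot: [0.0, 1.0, -0.0, 0.0]
contact_force: [1.9, -0.6, 0.5]
gripper_width: 0.994
grasp_force: 0.0
```

Emit:
servo_tool(
  moves=[
    [[25,-49,0,0,0,0,85],[25,-49,0,0,0,0,85],[25,-49,0,0,0,0,60],[20,-40,0,0,0,0,60],[0,0,0,0,0,0,60]],
  ],
)

```text
time: 2.28
tool_pos: [0.4933, 0.0719, 0.2628]
tool_rot: [-0.0, 1.0, 0.002, -0.001]
contact_force: [0.3, -1.8, -0.6]
gripper_width: 0.704
grasp_force: 0.0
```

```bash
cat >> h.py <<'E'
def wrist(name):
    st=manip.state(); M=R.from_quat(st["tool_rot"],scalar_first=True).as_matrix()
    print("t",round(st["time"],2),"tcp",np.round(st["tool_pos"],4),"toolx",M[:,0].round(3),"z",M[:,2].round(3),"w",round(st["gripper_width"]*85.4,1),"F",np.round(st["contact_force"],1))
    f=manip.grab_frame("wrist"); cv2.imwrite(f"pics/{name}.png",f["image"])
    return st,f
E
python3 - <<'E'
from h import *
st,f=wrist("w1"); print(np.round(f["eye"],3))
for c,s in blobs(f,*RED): print(" red",c.round(1),s,onz(f,c,.096).round(4),onz(f,c,.09).round(4))
for c,s in blobs(f,(95,100,50),(125,255,255)): print(" blue",c.round(1),s,onz(f,c,.026).round(4))
E
```

```text
t 2.27 tcp [0.4933 0.0719 0.2628] toolx [ 1.     0.004 -0.002] z [-0.002  0.    -1.   ] w 60.1 F [ 0.3 -1.8 -0.6]
[0.561 0.072 0.413]
 red [485.3  25.2] [479  17  12  21  42] [ 0.6607 -0.1344  0.096 ] [ 0.6626 -0.1383  0.09  ]
 red [477.  35.] [471  22  12  31 105] [ 0.6509 -0.1266  0.096 ] [ 0.6526 -0.1303  0.09  ]
 red [471.5  56.2] [467  47   9  20  52] [ 0.6302 -0.1233  0.096 ] [ 0.6315 -0.127   0.09  ]
 red [476.7  73.2] [471  64  11  20  63] [ 0.6139 -0.1312  0.096 ] [ 0.6149 -0.1351  0.09  ]
 red [521.2  92.5] [510  90  22   6  52] [ 0.597  -0.1849  0.096 ] [ 0.5976 -0.1898  0.09  ]
 red [545.1  93.3] [533  91  27   6  48] [ 0.5976 -0.2138  0.096 ] [ 0.5983 -0.2192  0.09  ]
 red [277.6 118.2] [265 105  26  27 541] [0.5646 0.0754 0.096 ] [0.5647 0.0754 0.09  ]
 red [ 96.4 195. ] [ 83 183  28  25 519] [0.4812 0.2819 0.096 ] [0.4797 0.2859 0.09  ]
 red [279.2 193.8] [267 182  25  25 482] [0.4836 0.0734 0.096 ] [0.4821 0.0734 0.09  ]
 red [ 95.5 277.5] [ 91 274  10   8  56] [0.3753 0.3018 0.096 ] [0.3718 0.3062 0.09  ]
 blue [386.7   6.1] [378   0  18  15 209] [ 0.698  -0.0536  0.026 ]
 blue [129.8  52.5] [111  43  35  18 332] [0.6455 0.2591 0.026 ]
 blue [366.4 235.4] [359 230  17  10 105] [ 0.4064 -0.0502  0.026 ]
 blue [278.1 248.6] [257 244  43   9 317] [0.3857 0.0751 0.026 ]
```

View pics/w1.png

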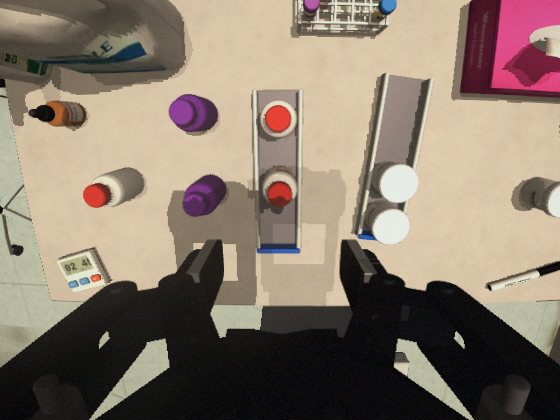

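The wrist view shows the old caps at (278,118) and (280,190), the stop at (278,249) and the new bottle's cap at (96,195). Next I compute the lane axis.

```bash
python3 - <<'E'
from h import *
f=manip.grab_frame("wrist")
for n,p,z in [("rl",(253.5,90),.022),("rr",(302,90),.022),("fl",(257,245),.026),("fr",(300,245),.026),("fl_mid",(255.5,180),.022),("fr_mid",(300.5,180),.022)]:
    print(n,p,onz(f,p,z).round(4))
im=f["image"]; print(cv2.cvtColor(im,cv2.COLOR_BGR2GRAY)[150,245:310].tolist())
print(cv2.cvtColor(im,cv2.COLOR_BGR2GRAY)[230,245:310].tolist())
g=manip.grab_frame("top")
for c,s in blobs(g,(125,60,20),(160,255,255)): print("purple",c.round(0),s[4],onz(g,c,.09).round(3))
E
```

```text
rl (253.5, 90) [0.5996 0.105  0.022 ]
rr (302, 90) [0.5998 0.0439 0.022 ]
fl (257, 245) [0.3907 0.1038 0.026 ]
fr (300, 245) [0.3909 0.0425 0.026 ]
fl_mid (255.5, 180) [0.4841 0.1044 0.022 ]
fr_mid (300.5, 180) [0.4843 0.0436 0.022 ]
[204, 201, 200, 201, 203, 188, 123, 126, 192, 223, 220, 169, 102, 121, 137, 138, 140, 135, 137, 138, 140, 138, 138, 141, 139, 140, 143, 138, 141, 144, 140, 142, 141, 140, 142, 143, 147, 143, 147, 142, 144, 144, 142, 145, 142, 142, 146, 143, 142, 129, 81, 109, 171, 213, 226, 186, 170, 200, 202, 198, 199, 198, 198, 200, 201]
[123, 124, 125, 121, 124, 123, 123, 122, 121, 119, 115, 129, 121, 104, 88, 105, 107, 108, 107, 106, 106, 104, 107, 106, 109, 109, 107, 111, 114, 123, 124, 126, 123, 124, 123, 122, 124, 126, 127, 126, 123, 127, 125, 125, 126, 126, 125, 126, 116, 77, 83, 138, 206, 218, 189, 175, 197, 200, 200, 198, 200, 201, 204, 202, 204]
purple [225. 224.] 122 [0.457 0.157 0.09 ]
```

Emit:
servo_tool(
  moves=[
    [[35,-1.5,0,0,0,0,62],[35,-1.5,0,0,0,0,62],[0,0,50,0,0,0,62],[0,0,50,0,0,0,62],[0,0,0,0,0,0,62]],
  ],
)

```text
time: 3.05
tool_pos: [0.5593, 0.0712, 0.1585]
tool_rot: [0.0, 1.0, -0.001, -0.005]
contact_force: [-1.3, 0.7, -0.4]
gripper_width: 0.725
grasp_force: 0.0
```

```bash
python3 - <<'E'
from h import *
st,f=wrist("w2")
for c,s in blobs(f,*RED,amin=200): print(" red",c.round(1),s,onz(f,c,.096).round(4))
E
```

```text
t 3.05 tcp [0.5593 0.0712 0.1585] toolx [ 1.    -0.002 -0.01 ] z [-0.01 -0.   -1.  ] w 61.9 F [-1.3  0.7 -0.4]
 red [529.   92.8] [520  60  20  62 203] [ 0.6496 -0.1075  0.096 ]
 red [275.  204.1] [ 257  186   36   37 1060] [0.5668 0.0752 0.096 ]
 red [ 43.8 291.9] [ 26 276  37  33 891] [0.4873 0.2773 0.096 ]
 red [278. 296.] [262 279  33  35 933] [0.4872 0.0733 0.096 ]
```

View pics/w2.png

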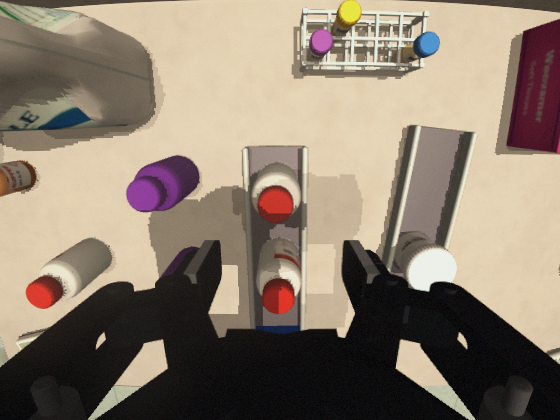

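The grip view shows the rear old cap at (275,204), centred between the open fingers, with the front one at (278,296).

Emit:
servo_tool(
  moves=[
    [[5,-4,20,0,0,0,62],[0,0,20,0,0,0,62],[0,0,0,0,0,0,62],[0,0,0,0,0,0,62]],
  ],
)

```text
time: 3.6
tool_pos: [0.5682, 0.0767, 0.1238]
tool_rot: [-0.0, 1.0, -0.0, 0.0]
contact_force: [-0.9, 0.6, -0.0]
gripper_width: 0.724
grasp_force: 0.0
```

Emit:
servo_tool(
  moves=[
    [[-4,2,10,0,0,0,62],[0,0,30,0,0,0,62],[0,0,30,0,0,0,62],[0,0,2,0,0,0,62],[0,0,0,0,0,0,62],[0,0,0,0,0,0,50],[0,0,0,0,0,0,42],[0,0,0,0,0,0,40],[0,0,0,0,0,0,40]],
  ],
)

```text
time: 4.72
tool_pos: [0.5655, 0.0748, 0.0536]
tool_rot: [-0.0, 1.0, -0.0, 0.002]
contact_force: [-0.7, 0.0, 5.3]
gripper_width: 0.483
grasp_force: 58.7
```

Emit:
servo_tool(
  moves=[
    [[-5,0,0,0,0,0,40],[-10,0,0,0,0,0,40],[-10,0.1,0,0,0,0,40],[-10,0.1,0,0,0,0,40],[-10,0.1,0,0,0,0,40],[-10,0.1,0,0,0,0,40],[-10,0.1,0,0,0,0,40],[-10,0.1,0,0,0,0,40],[-10,0,0,0,0,0,40],[-5,0,0,0,0,0,40],[0,0,0,0,0,0,40],[0,0,0,0,0,0,40]],
  ],
)

```text
time: 6.22
tool_pos: [0.4763, 0.074, 0.0537]
tool_rot: [0.0, 1.0, -0.0, 0.003]
contact_force: [3.5, 0.8, 7.3]
gripper_width: 0.481
grasp_force: 59.7
```

```bash
python3 - <<'E'
from h import *
st,f=wrist("w3")
for c,s in blobs(f,*RED,amin=200): print(" red",c.round(1),s,onz(f,c,.096).round(4))
E
```

```text
t 6.22 tcp [0.4763 0.074  0.0537] toolx [ 1.    -0.     0.006] z [ 0.006 -0.    -1.   ] w 41.1 F [3.5 0.8 7.3]
 red [282.  282.9] [ 250  249   67   68 3564] [0.4797 0.073  0.096 ]
```

View pics/w3.png

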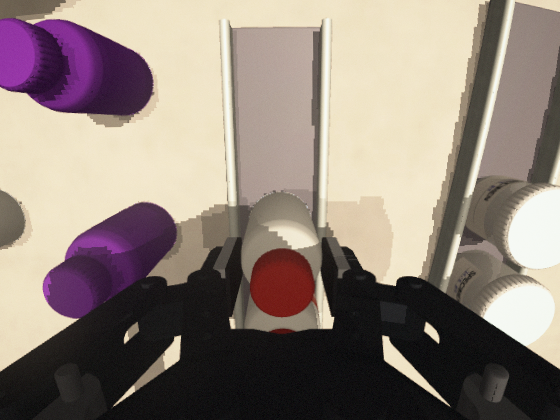

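The bottle is held upright at (282,283), with the front bottle just ahead of it and touching (cap edge at (283,330)). I continue to the stop, watching the force.

Emit:
servo_tool(
  moves=[
    [[-4,0,0,0,0,0,40],[-5,0,0,0,0,0,40],[-5,0,0,0,0,0,40],[-3,0,0,0,0,0,40],[0,0,0,0,0,0,40],[0,0,0,0,0,0,40]],
  ],
)

```text
time: 7.02
tool_pos: [0.4593, 0.074, 0.0537]
tool_rot: [0.0, 1.0, -0.0, 0.003]
contact_force: [4.3, 1.5, 7.5]
gripper_width: 0.481
grasp_force: 59.9
```

Emit:
servo_tool(
  moves=[
    [[-1.5,0,0,0,0,0,40],[-1.5,0,0,0,0,0,40],[0,0,0,0,0,0,40]],
  ],
)

```text
time: 7.4
tool_pos: [0.4566, 0.074, 0.0537]
tool_rot: [0.0, 1.0, -0.0, 0.004]
contact_force: [5.7, 0.8, 7.3]
gripper_width: 0.481
grasp_force: 59.8
```

Emit:
servo_tool(
  moves=[
    [[-1.5,0,0,0,0,0,40],[0,0,0,0,0,0,40]],
  ],
)

```text
time: 7.65
tool_pos: [0.4552, 0.074, 0.0538]
tool_rot: [0.0, 1.0, -0.0, 0.004]
contact_force: [5.5, 0.5, 7.9]
gripper_width: 0.482
grasp_force: 59.7
```

Emit:
servo_tool(
  moves=[
    [[-1.5,0,0,0,0,0,40],[0,0,0,0,0,0,40]],
  ],
)

```text
time: 7.9
tool_pos: [0.4538, 0.074, 0.0538]
tool_rot: [0.0, 1.0, -0.0, 0.004]
contact_force: [5.5, 0.6, 7.5]
gripper_width: 0.479
grasp_force: 59.7
```

Emit:
servo_tool(
  moves=[
    [[-1.5,0,0,0,0,0,40],[0,0,0,0,0,0,40]],
  ],
)

```text
time: 8.15
tool_pos: [0.4524, 0.074, 0.0538]
tool_rot: [0.0, 1.0, -0.0, 0.004]
contact_force: [6.5, 0.6, 7.4]
gripper_width: 0.482
grasp_force: 59.7
```

Emit:
servo_tool(
  moves=[
    [[-1.5,0,0,0,0,0,40],[0,0,0,0,0,0,40]],
  ],
)

```text
time: 8.4
tool_pos: [0.4509, 0.074, 0.0538]
tool_rot: [0.0, 1.0, -0.0, 0.004]
contact_force: [6.6, 0.5, 6.8]
gripper_width: 0.482
grasp_force: 59.5
```

Emit:
servo_tool(
  moves=[
    [[-1.5,0,0,0,0,0,40],[0,0,0,0,0,0,40]],
  ],
)

```text
time: 8.65
tool_pos: [0.4493, 0.074, 0.0537]
tool_rot: [0.0, 1.0, -0.0, 0.004]
contact_force: [5.8, -0.4, 8.3]
gripper_width: 0.483
grasp_force: 59.6
```

Emit:
servo_tool(
  moves=[
    [[-1.5,0,0,0,0,0,40],[0,0,0,0,0,0,40]],
  ],
)

```text
time: 8.9
tool_pos: [0.4489, 0.0739, 0.0539]
tool_rot: [0.0, 1.0, -0.0, 0.005]
contact_force: [9.6, 0.6, 4.8]
gripper_width: 0.482
grasp_force: 59.2
```

```bash
python3 - <<'E'
from h import *
st=manip.state();print(st["tool_pos"],st["contact_force"])
for n in("scene","top"):
    f=manip.grab_frame(n); cv2.imwrite(f"pics/{n}2.png",f["image"])
    cs=[onz(f,c,.096).round(4) for c,s in blobs(f,*RED)]; print([c for c in cs if .35<c[0]<.6 and 0<c[1]<.35])
    im=f["image"][170:270,200:330] if n=="scene" else f["image"][160:270,200:330]
    cv2.imwrite(f"pics/{n}2c.png",cv2.resize(im,None,fx=5,fy=5,interpolation=cv2.INTER_CUBIC))
E
```

```text
[0.44894943 0.07394596 0.05393369] [9.58511172 0.64110439 4.76289526]
[array([0.4396, 0.0759, 0.096 ]), array([0.4017, 0.0786, 0.096 ]), array([0.4721, 0.301 , 0.096 ])]
[array([0.474, 0.288, 0.096]), array([0.4023, 0.0718, 0.096 ])]
```

View pics/scene2c.png

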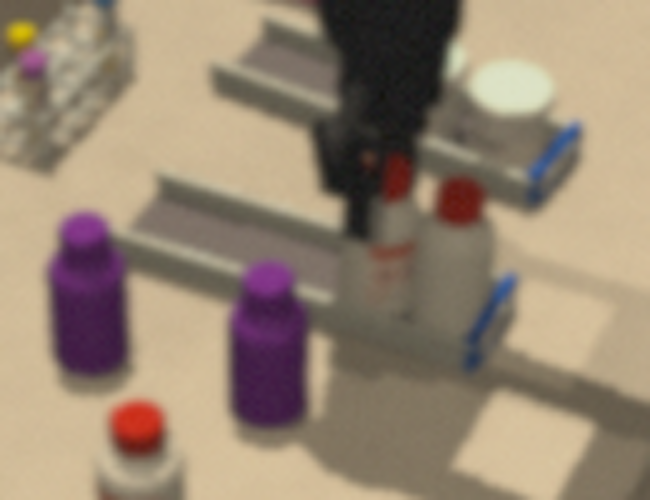

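The scene crop shows the two old bottles upright and touching. The front one is at the blue stop (490,320), and the force rise agrees. I release, go up and head for the new bottle.

Emit:
servo_tool(
  moves=[
    [[0,0,0,0,0,0,46],[0,0,0,0,0,0,54],[0,0,0,0,0,0,62],[0,0,0,0,0,0,62],[0,0,-20,0,0,0,62],[0,0,-40,0,0,0,62],[0,0,-50,0,0,0,62],[0,0,-40,0,0,0,62],[0,0,0,0,0,0,62],[0,0,0,0,0,0,62]],
  ],
)

```text
time: 10.25
tool_pos: [0.4445, 0.0741, 0.2005]
tool_rot: [0.0, 1.0, -0.0, -0.001]
contact_force: [-1.1, -0.9, -0.2]
gripper_width: 0.726
grasp_force: 0.0
```

```bash
python3 - <<'E'
from h import *
st,f=wrist("w4")
for c,s in blobs(f,*RED,amin=100): print(" red",c.round(1),s,onz(f,c,.096).round(4),onz(f,c,.09).round(4))
for n in("scene","top"):
    f=manip.grab_frame(n)
    cs=[onz(f,c,.096).round(4) for c,s in blobs(f,*RED)]; print([c for c in cs if .35<c[0]<.6 and 0<c[1]<.35])
E
```

```text
t 10.25 tcp [0.4445 0.0741 0.2005] toolx [ 1.    -0.    -0.002] z [-0.002 -0.    -1.   ] w 62.0 F [-1.1 -0.9 -0.2]
 red [ 52.6 162. ] [ 35 148  36  30 855] [0.4798 0.2798 0.096 ] [0.479  0.2846 0.09  ]
 red [280.4 192. ] [265 176  34  36 770] [0.4517 0.074  0.096 ] [0.4503 0.074  0.09  ]
 red [281.9 235.3] [268 220  29  31 713] [0.4104 0.0727 0.096 ] [0.408  0.0727 0.09  ]
[array([0.4479, 0.0786, 0.096 ]), array([0.4037, 0.0782, 0.096 ]), array([0.4721, 0.301 , 0.096 ])]
[array([0.5125, 0.1087, 0.096 ]), array([0.4739, 0.2879, 0.096 ]), array([0.4041, 0.0717, 0.096 ])]
```

Emit:
servo_tool(
  moves=[
    [[5,-35,0,0,0,0,62],[5,-35,0,0,0,0,62],[5,-35,0,0,0,0,62],[5,-35,0,0,0,0,62],[5,-35,0,0,0,0,62],[5,-35,0,0,0,0,62],[0,0,0,0,0,0,62],[0,0,0,0,0,0,62],[0,0,0,0,0,0,62]],
  ],
)

```text
time: 11.52
tool_pos: [0.4749, 0.2831, 0.201]
tool_rot: [0.0, 1.0, -0.001, -0.0]
contact_force: [0.7, 0.7, 0.4]
gripper_width: 0.732
grasp_force: 0.0
```

```bash
python3 - <<'E'
from h import *
st,f=wrist("w5"); print(np.round(f["eye"],3))
for c,s in blobs(f,*RED,amin=100): print(" red",c.round(1),s,onz(f,c,.096).round(4),onz(f,c,.09).round(4))
E
```

```text
t 11.53 tcp [0.4749 0.2831 0.201 ] toolx [ 1.    -0.001 -0.001] z [-0.001 -0.001 -1.   ] w 62.5 F [0.7 0.7 0.4]
[0.543 0.282 0.351]
 red [271.8 193. ] [257 178  30  31 719] [0.4812 0.2907 0.096 ] [0.4797 0.2909 0.09  ]
 red [493.7 221.6] [476 207  35  30 784] [0.4534 0.08   0.096 ] [0.4513 0.0752 0.09  ]
 red [486.7 261.4] [470 247  34  30 720] [0.4117 0.0786 0.096 ] [0.4086 0.0738 0.09  ]
 red [463.3 411.3] [451 404  25  16 170] [0.2089 0.061  0.096 ] [0.201  0.0558 0.09  ]
```

View pics/w5.png

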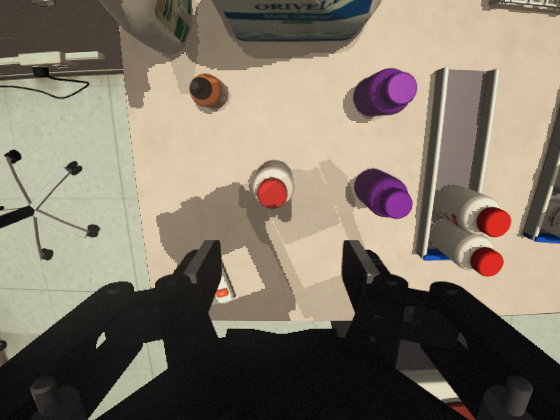

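The new bottle's cap is at (272,193), alone on the bench. The two old ones stand together in the lane at (493,222) and (487,261).

Emit:
servo_tool(
  moves=[
    [[2,-7.5,20,0,0,0,62],[0,0,40,0,0,0,62],[0,0,40,0,0,0,62],[0,0,30,0,0,0,62],[0,0,15,0,0,0,62],[0,0,6,0,0,0,62],[0,0,0,0,0,0,62],[0,0,0,0,0,0,52],[0,0,0,0,0,0,44],[0,0,0,0,0,0,40],[0,0,0,0,0,0,40],[0,0,0,0,0,0,40]],
  ],
)

```text
time: 13.08
tool_pos: [0.478, 0.2919, 0.052]
tool_rot: [-0.0, 1.0, -0.0, 0.001]
contact_force: [-2.0, -1.4, 6.2]
gripper_width: 0.483
grasp_force: 52.4
```

Emit:
servo_tool(
  moves=[
    [[0,0,-10,0,0,0,40],[0,0,-30,0,0,0,40],[0,0,-40,0,0,0,40],[0,0,-40,0,0,0,40],[0,0,-30,0,0,0,40],[0,0,-20,0,0,0,40],[0,0,0,0,0,0,40],[0,0,0,0,0,0,40]],
  ],
)

```text
time: 14.08
tool_pos: [0.4763, 0.2912, 0.2187]
tool_rot: [0.001, 1.0, -0.0, -0.001]
contact_force: [-0.1, 0.7, -1.4]
gripper_width: 0.479
grasp_force: 52.5
```

```bash
python3 - <<'E'
from h import *
st,f=wrist("w6")
for c,s in blobs(f,*RED,amin=100): print(" red",c.round(1),s,onz(f,c,st["tool_pos"][2]+.042).round(4))
E
```

```text
t 14.07 tcp [0.4763 0.2912 0.2187] toolx [ 1.    -0.    -0.003] z [-0.003 -0.001 -1.   ] w 40.9 F [-0.1  0.7 -1.4]
 red [488.7 217.3] [473 204  32  28 701] [0.5084 0.2074 0.2607]
 red [482.5 255. ] [467 241  32  28 650] [0.4919 0.2068 0.2607]
 red [281.  275.2] [ 250  242   63   67 3285] [0.4835 0.2906 0.2607]
```

View pics/w6.png

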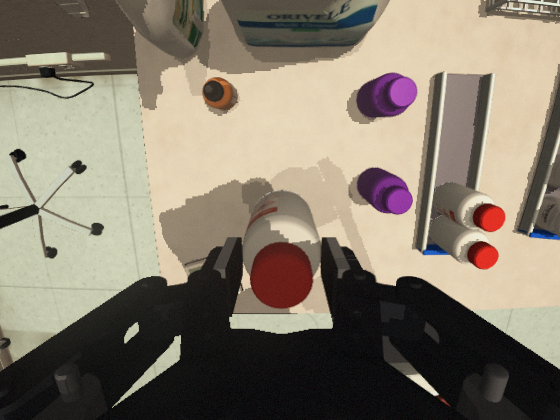

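The new bottle is held upright, with its cap at (281,275). The lane row is unchanged. I carry it above the lane, clear behind the row.

Emit:
servo_tool(
  moves=[
    [[4,18,0,0,0,0,40],[4,36,0,0,0,0,40],[4,36,0,0,0,0,40],[4,36,0,0,0,0,40],[4,36,0,0,0,0,40],[4,36,0,0,0,0,40],[0,19,0,0,0,0,40],[0,0,40,0,0,0,40],[0,0,20,0,0,0,40],[0,0,0,0,0,0,40],[0,0,0,0,0,0,40],[0,0,0,0,0,0,40]],
  ],
)

```text
time: 15.62
tool_pos: [0.502, 0.0747, 0.1621]
tool_rot: [0.0, 1.0, 0.0, 0.001]
contact_force: [0.0, -0.2, -0.9]
gripper_width: 0.48
grasp_force: 52.5
```

Emit:
servo_tool(
  moves=[
    [[0,0.5,30,0,0,0,40],[0,0,30,0,0,0,40],[0,0,20,0,0,0,40],[0,0,10,0,0,0,40],[0,0,5,0,0,0,40],[0,0,0,0,0,0,40],[0,0,0,0,0,0,40]],
  ],
)

```text
time: 16.5
tool_pos: [0.5018, 0.0741, 0.0665]
tool_rot: [0.0, 1.0, -0.0, 0.001]
contact_force: [0.2, -0.7, -0.7]
gripper_width: 0.481
grasp_force: 52.5
```

```bash
python3 - <<'E'
from h import *
st,f=wrist("w7")
for c,s in blobs(f,*RED,amin=100): print(" red",c.round(1),s,onz(f,c,.098).round(4))
g=manip.grab_frame("scene"); a=cv2.resize(g["image"][170:250,200:310],(550,400),interpolation=cv2.INTER_CUBIC)
cv2.imwrite("pics/s7.png",a)
E
```

```text
t 16.5 tcp [0.5018 0.0741 0.0665] toolx [ 1.    -0.     0.002] z [ 0.002 -0.    -1.   ] w 41.1 F [ 0.2 -0.7 -0.7]
 red [281.1 275.3] [ 250  242   63   66 3296] [0.5029 0.0734 0.098 ]
 red [279.9 328.5] [263 324  35  10 237] [0.4741 0.0739 0.098 ]
```

View pics/s7.png

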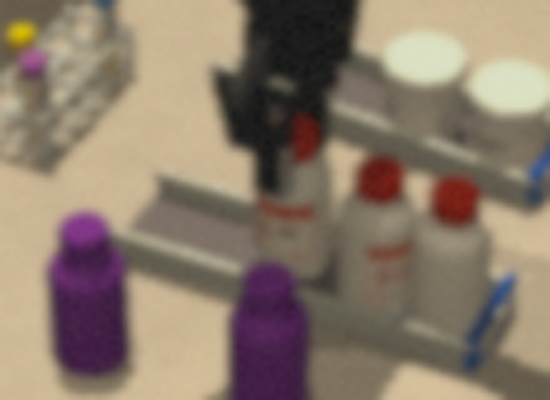

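The crop shows the new bottle at (290,210), in line over the lane just behind the row, with a gap. I lower gently until contact.

Emit:
servo_tool(
  moves=[
    [[0,0,3,0,0,0,40],[0,0,3,0,0,0,40],[0,0,1,0,0,0,40],[0,0,0,0,0,0,40]],
  ],
)

```text
time: 17.1
tool_pos: [0.501, 0.074, 0.0584]
tool_rot: [-0.0, 1.0, -0.0, -0.0]
contact_force: [-0.2, -0.3, -0.5]
gripper_width: 0.485
grasp_force: 52.6
```

Emit:
servo_tool(
  moves=[
    [[0,0,1,0,0,0,40],[0,0,0,0,0,0,40]],
  ],
)

```text
time: 17.35
tool_pos: [0.5014, 0.074, 0.0581]
tool_rot: [0.0, 1.0, -0.0, 0.0]
contact_force: [-0.5, 0.8, 3.8]
gripper_width: 0.482
grasp_force: 52.8
```

Emit:
servo_tool(
  moves=[
    [[0,0,1,0,0,0,40],[0,0,0,0,0,0,40]],
  ],
)

```text
time: 17.6
tool_pos: [0.5019, 0.074, 0.0581]
tool_rot: [0.0, 1.0, -0.0, 0.001]
contact_force: [-2.9, 0.1, 8.7]
gripper_width: 0.478
grasp_force: 53.3
```

Emit:
servo_tool(
  moves=[
    [[-2,0,-0.5,0,0,0,40],[-2,0,0,0,0,0,40],[-2,0,0,0,0,0,40],[0,0,0,0,0,0,40]],
  ],
)

```text
time: 18.1
tool_pos: [0.4963, 0.074, 0.0581]
tool_rot: [0.0, 1.0, -0.0, 0.002]
contact_force: [1.5, -0.6, 7.2]
gripper_width: 0.484
grasp_force: 53.1
```

Emit:
servo_tool(
  moves=[
    [[-1,0,0,0,0,0,40],[-1,0,0,0,0,0,40],[0,0,0,0,0,0,40]],
  ],
)

```text
time: 18.48
tool_pos: [0.495, 0.074, 0.0585]
tool_rot: [-0.0, 1.0, -0.0, 0.003]
contact_force: [3.7, 0.4, 5.7]
gripper_width: 0.479
grasp_force: 53.0
```

Emit:
servo_tool(
  moves=[
    [[-1,0,0,0,0,0,40],[0,0,0,0,0,0,40]],
  ],
)

```text
time: 18.73
tool_pos: [0.4943, 0.074, 0.0586]
tool_rot: [-0.0, 1.0, -0.0, 0.003]
contact_force: [4.9, -0.2, 5.5]
gripper_width: 0.479
grasp_force: 53.0
```

Emit:
servo_tool(
  moves=[
    [[-1,0,0,0,0,0,40],[0,0,0,0,0,0,40]],
  ],
)

```text
time: 18.98
tool_pos: [0.4924, 0.074, 0.0581]
tool_rot: [0.0, 1.0, -0.0, 0.002]
contact_force: [3.0, -0.3, 4.2]
gripper_width: 0.485
grasp_force: 53.1
```

Emit:
servo_tool(
  moves=[
    [[-1,0,0,0,0,0,40],[0,0,0,0,0,0,40]],
  ],
)

```text
time: 19.23
tool_pos: [0.4918, 0.074, 0.0582]
tool_rot: [-0.0, 1.0, -0.0, 0.002]
contact_force: [4.8, -0.5, 4.9]
gripper_width: 0.48
grasp_force: 53.0
```

Emit:
servo_tool(
  moves=[
    [[-1,0,0,0,0,0,40],[0,0,0,0,0,0,40]],
  ],
)

```text
time: 19.48
tool_pos: [0.4916, 0.074, 0.0583]
tool_rot: [-0.0, 1.0, -0.0, 0.003]
contact_force: [7.5, -0.5, 2.9]
gripper_width: 0.483
grasp_force: 52.8
```

```bash
python3 - <<'E'
from h import *
st,f=wrist("w8")
for c,s in blobs(f,*RED,amin=100): print(" red",c.round(1),s,onz(f,c,.096).round(4))
g=manip.grab_frame("scene"); a=cv2.resize(g["image"][180:250,240:310],(560,560),interpolation=cv2.INTER_CUBIC)
cv2.imwrite("pics/s8.png",a)
for c,s in blobs(g,*RED): 
  p=onz(g,c,.096)
  if .35<p[0]<.6 and 0<p[1]<.35: print(p.round(4),s)
E
```

```text
t 19.48 tcp [0.4916 0.074  0.0583] toolx [ 1.    -0.001  0.007] z [ 0.007  0.    -1.   ] w 41.2 F [ 7.5 -0.5  2.9]
 red [281.1 275.4] [ 250  243   63   66 3291] [0.4959 0.0733 0.096 ]
 red [279.8 327. ] [259 321  43  13 372] [0.4696 0.0739 0.096 ]
[0.4827 0.076  0.096 ] [262 197   6   9  42]
[0.4452 0.0805 0.096 ] [272 201   9  10  71]
[0.4032 0.078  0.096 ] [287 205  10  10  77]
```

Emit:
servo_tool(
  moves=[
    [[0,0,0,0,0,0,46],[0,0,0,0,0,0,54],[0,0,0,0,0,0,62],[0,0,0,0,0,0,62],[0,0,-20,0,0,0,62],[0,0,-40,0,0,0,62],[0,0,-40,0,0,0,62],[0,0,-40,0,0,0,62],[0,0,0,0,0,0,62],[0,0,0,0,0,0,62]],
  ],
)

```text
time: 20.82
tool_pos: [0.4885, 0.0741, 0.1961]
tool_rot: [0.0, 1.0, -0.0, -0.001]
contact_force: [0.8, -0.0, -0.9]
gripper_width: 0.728
grasp_force: 0.0
```

```bash
python3 - <<'E'
from h import *
st,f=wrist("w9")
for c,s in blobs(f,*RED,amin=100): print(" red",c.round(1),s,onz(f,c,.096).round(4))
g=manip.grab_frame("scene"); a=cv2.resize(g["image"][180:250,240:310],(400,400),interpolation=cv2.INTER_CUBIC)
for c,s in blobs(g,*RED): 
  p=onz(g,c,.096)
  if .35<p[0]<.6 and 0<p[1]<.35: print(p.round(4),s)
b=cv2.resize(f["image"][120:270,200:350],(400,400),interpolation=cv2.INTER_CUBIC)
cv2.imwrite("pics/f9.png",np.hstack([a,b]))
E
```

```text
t 20.82 tcp [0.4885 0.0741 0.1961] toolx [ 1.    -0.    -0.001] z [-0.001 -0.    -1.   ] w 62.2 F [ 0.8 -0.  -0.9]
 red [510.6  37.9] [505  19  14  38 117] [ 0.6262 -0.1129  0.096 ]
 red [281.3 194.2] [266 179  31  32 768] [0.4948 0.0732 0.096 ]
 red [280.7 238.8] [266 223  35  33 758] [0.4528 0.0738 0.096 ]
 red [281.8 279. ] [268 264  29  31 707] [0.4114 0.0726 0.096 ]
[0.4902 0.0777 0.096 ] [257 196   9  10  76]
[0.4466 0.0791 0.096 ] [272 201   9  10  74]
[0.4044 0.077  0.096 ] [286 205  11  10  85]
```

View pics/f9.png

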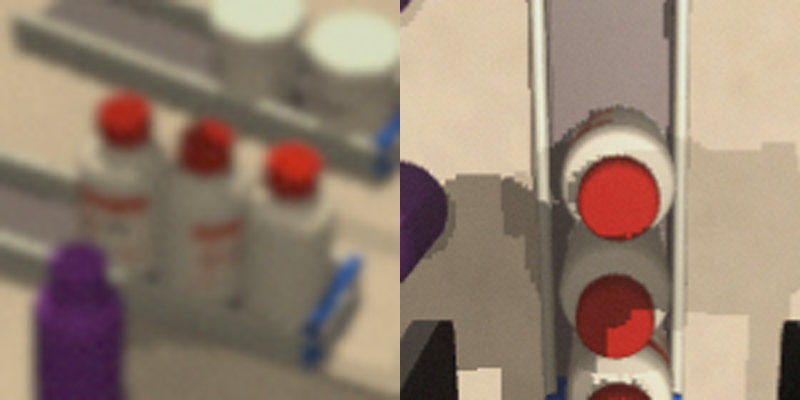

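The three bottles stand upright in line. Spacings are about 42 to 43 mm, with the front one at the blue stop (left crop (330,320)). The gripper is clear, so I hand in.

```bash
python3 -c "
from plant import manip
print(manip.job_done())"
```

```text
the job is handed in; nothing more can be done
None
```

The lane is restocked and handed in at about 21 s: both old bottles were slid forward to the blue stop, and the new red-capped bottle was set down close up behind them, all upright (no verdict was returned).

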